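# Set out the microscope kit on its marked pads

### The arm

A 6-joint arm with a two-finger parallel gripper is mounted at the origin on the work surface. World frame = base frame: x ahead of the robot, y to its left, z up, the work surface at z = 0. Lengths are in m, angles in rad, forces in N, time in s.
With the tool pointing down it reaches from about 0.4 to 0.825 m from the base axis. Payload 7 kg.
Tool frame: the origin (TCP) lies on the centre line of the jaws, within the pads' length; the fingertips stand tip_reach ahead of it and the grasp point (between the pads) is the TCP (tip_reach is the distance from the TCP to the fingertips, in m); z points along the fingers, y is the line along which they close (so a half turn about z gives the same grasp; the last joint's range is limited). The gripper opens to 88 mm and grips with 3 to 60 N. Pads are 19 mm wide; open, the fingers measure 130 mm over their backs; the gripper's body (78 mm by 193 mm) begins 47 mm behind the grasp point.
Start: joints at [1.514, 0.359, 0.012, 0, -1.224, -0.288], TCP at [0.228, 0.635, 0.246] pointing down, gripper open.
Joint ranges: [-3.07, 3.07], [-1.43, 2.12], [-1.02, 1.25], [-3.03, 1.67], [-3.05, -0], [-3.03, 3.03]. Speed limits (rad/s): [2.39, 2.39, 3.01, 3.14, 3.14, 3.14].

### API

Orientations are given as [roll, pitch, yaw] about the fixed x, y, z axes, in that order (R = Rz(yaw) Ry(pitch) Rx(roll)).
In Python, from station import get_state, grab_frame, calibration, job_done, find_in, mark_of, tip_reach gives the robot as it stands.
- The arm moves only by the shell command python3 -m handwheel 'ROWS' [OPENING] [FORCE]. ROWS is JSON, a list of rows, each an object with "delta_pos": the shift along the world's x, y, z in units of 30 mm (1.0 is 30 mm), a list of three; "dr": the turn, a rotation vector about the world's x, y, z in degrees, a list of three. In form: [{"delta_pos": [tx, ty, tz], "dr": [rx, ry, rz]}, ...]. A call has 1 to 10 rows; each row shifts and turns the commanded pose from where the row before left it; what a row does not reach is not made up. A row lasts 1/10 s, in which the tool goes at most 50 mm and 8.59 degrees, less where a joint would pass 70% of its speed; a pose out of reach is approached as far as the arm can. A call is refused whole if a number of a shift passes 1 or a number of a turn 8.59, either way. A call with a gripper value outside its range is refused whole. OPENING is the closure, from -1 (fully open) to 1 (shut), set as the call begins (- or left out, the last holds). The fingers move at their own pace and stop on an object; FORCE is the grip in N (left out, the last holds). Time passes only in rows, so rows that do not move let the fingers close. It gives the time, the measured TCP pose, the force, the opening and the grip force at its end, in the units of the state.
- get_state(): the state, without advancing time (a new reading comes with each control period).
- grab_frame(name): name is "scene" or "top" or "wrist"; returns the picture (400x640x3 uint8, red, green, blue); there is no depth.
- calibration(name): a dict with "fx", "fy", "cx", "cy" (pixels), "k1" (the pictures are not rectified: a ray, as slopes to the right and down, at radius r is drawn at 1 + k1 r^2 times it, then the intrinsics apply), "extrinsics" (4x4, takes a point from world to camera coordinates). Camera axes: x right, y down, z forward; pixel columns grow to the right and rows downward; lengths in m; the calibration is good to about 2 mm. A picture is of the moment at which its call begins: read the wrist's pose just before it. calibration takes no time and is no camera call; for the wrist camera it gives the pose at the moment of the call.
- job_done(): hands the job in; it is judged then, once.
Trained networks look in the newest picture that a camera, given by its name, has taken for a name from the list of things; names that differ only in an ending like _2 or _b are one class to them, and where a whole thing is asked for, a point or a joint stands for the part that bears it (a point fixed in the world has none). Each returns a list of dicts, best first, with "conf" (0 to 1); they miss things now and then, are a little off and sometimes report something else, mostly with a low value. They report only what shows in the picture. A call takes as long as a camera call. They do not tell look-alikes from the thing itself.
- find_in(camera, query): "location" ([column, row] in pixels, amid what is visible of it).
- mark_of(camera, query): "location" ([column, row] in pixels: a listed point, or the origin of a listed thing).
The state is a dict: "t": time; "q": joint angles; "qd": joint speeds; "joint_efforts": joint torques, N m; "eef_pos": TCP position; "ee_rot": TCP orientation; "force": force on the tool from outside, world axes, zero at the start; "moment": the same for the moment, N m; "width": finger opening in m; "gripper_force": force on a finger pad.
Only numpy, scipy, OpenCV 4.12 (cv2) and the standard library are available. Lean on these libraries where they do the work, as an engineer would, in place of code of your own. Each camera call takes 0.05 s, during which the arm holds its last target. There are 200 camera calls.

### The job

Set out the kit for the next microscope session: the two lenses from the railed rack, the green-lidded slide box and the red-lidded sample jar each go on the dark pad that shows their own colour and outline, upright and centred on the outline, with the slide box lined up along its rectangle. Keep the lenses upright on the way, set everything down gently without dropping it, and leave the fossil on its foam block undisturbed.

Things in the scene. Friction and masses are not known exactly. Their poses are not given: they have to be found in the camera images.
- lens_yellow: stereo-microscope lens standing upright on its wide end: round black barrel 44 mm diameter, 60 mm tall in all, yellow collar round the top (40 to 53 mm up, the full 44 mm wide up to 48 mm), short dark 26 mm nose above it. Straight-sided and easy to grip from 5 to 48 mm up. 0.13 to 0.25 kg. Origin at the centre of its underside, z up. It starts on the rack's board behind the rail, beside the blue lens, about 110 mm from it
- lens_blue: stereo-microscope lens standing upright on its wide end: round black barrel 44 mm diameter, 60 mm tall in all, blue collar round the top (40 to 53 mm up, the full 44 mm wide up to 48 mm), short dark 26 mm nose above it. Straight-sided and easy to grip from 5 to 48 mm up. 0.13 to 0.25 kg. Origin at the centre of its underside, z up. It starts on the rack's board behind the rail, beside the yellow lens, about 110 mm from it
- slide_box: closed slide box lying flat on the bench, white with a green lid, 84 mm long (its x) by 38 mm wide (its y) by 32 mm tall, plain sides; grip it across the 38 mm. 0.08 to 0.17 kg. Origin at the centre of its underside, z up. Starts to the left or right of the rack, turned up to 0.8 rad
- jar: sample jar standing upright on the bench: clear body 52 mm diameter to 48 mm up, red lid 56 mm diameter from 48 to 64 mm up (the top). Grip it by the lid or the body. 0.10 to 0.21 kg. Origin at the centre of its underside, z up. Starts on the other side of the rack from the slide box
- pad_yellow: dark rubber pad fixed to the bench, 110 mm (its x) by 80 mm (its y), 6 mm thick, with a yellow disc 44 mm across printed in its middle. Origin at the centre of its underside, so things stand 6 mm above it; z up. The four pads lie in a row nearest the robot, in any order, each turned up to 0.3 rad from facing straight ahead
- pad_blue: dark rubber pad fixed to the bench, 110 mm (its x) by 80 mm (its y), 6 mm thick, with a blue disc 44 mm across printed in its middle. Origin at the centre of its underside, so things stand 6 mm above it; z up. The four pads lie in a row nearest the robot, in any order, each turned up to 0.3 rad from facing straight ahead
- pad_green: dark rubber pad fixed to the bench, 110 mm (its x) by 80 mm (its y), 6 mm thick, with a green rectangle 84 mm (its x) by 38 mm (its y) printed in its middle. Origin at the centre of its underside, so things stand 6 mm above it; z up. The four pads lie in a row nearest the robot, in any order, each turned up to 0.3 rad from facing straight ahead
- pad_red: dark rubber pad fixed to the bench, 110 mm (its x) by 80 mm (its y), 6 mm thick, with a red disc 56 mm across printed in its middle. Origin at the centre of its underside, so things stand 6 mm above it; z up. The four pads lie in a row nearest the robot, in any order, each turned up to 0.3 rad from facing straight ahead
- rack: low open lens rack fixed to the bench, 100 mm deep (its x) by 260 mm wide (its y), origin at the centre of its underside, front (-x) towards the robot. Its board's top is 40 mm above the bench. A steel retaining rail along the front (8 mm thick, centred 46 mm in front of the origin) reaches 22 mm above the board, a back strip 30 mm, the two end plates 22 mm. Nothing is above it. The lenses stand about the middle of its depth
- fossil: brown spiral fossil, 60 mm across and 17 mm tall, lying loose on a grey foam block 100 x 100 x 20 mm left of the pads. Origin at the centre of its underside. Not to be disturbed
Mind the look-alikes: they are no part of the job. What is shaped like the lens_yellow but pink is not meant.

How it is judged:
At the end, for the whole second after the job is handed in: Each lens, the slide box and the jar stands released, upright (within 0.12 rad) and at rest on the pad of its own colour, its centre within 12 mm of the pad's centre; the slide box's long side is within 0.2 rad of its rectangle's (either way round); the fossil lies within 10 mm of where it was (horizontal distance between lens_yellow and pad_yellow below 0.012 m and z of lens_yellow in the frame of pad_yellow between 0.003 and 0.01 m and angle between each of lens_yellow, lens_blue, slide_box, jar's own z axis and vertical below 0.12 rad and linear speed of each of lens_yellow, lens_blue, slide_box, jar below 0.02 m/s and angular speed of each of lens_yellow, lens_blue, slide_box, jar below 0.2 rad/s and horizontal distance between lens_blue and pad_blue below 0.012 m and z of lens_blue in the frame of pad_blue between 0.003 and 0.01 m and horizontal distance between slide_box and pad_green below 0.012 m and z of slide_box in the frame of pad_green between 0.003 and 0.01 m and horizontal distance between jar and pad_red below 0.012 m and z of jar in the frame of pad_red between 0.003 and 0.01 m and angle between the x axis of slide_box and the x axis of pad_green, either way round below 0.2 rad and distance of fossil from where it was at the start of the episode below 0.01 m); the robot touches nothing.
It fails at once if a lens, the box or the jar is dropped or slammed onto its pad (faster than 0.5 m/s within 40 mm above it) ((horizontal distance between lens_yellow and pad_yellow below 0.06 m and z of lens_yellow in the frame of pad_yellow below 0.046 m and linear speed of lens_yellow above 0.5 m/s) or (horizontal distance between lens_blue and pad_blue below 0.06 m and z of lens_blue in the frame of pad_blue below 0.046 m and linear speed of lens_blue above 0.5 m/s) or (horizontal distance between slide_box and pad_green below 0.06 m and z of slide_box in the frame of pad_green below 0.046 m and linear speed of slide_box above 0.5 m/s) or (horizontal distance between jar and pad_red below 0.06 m and z of jar in the frame of pad_red below 0.046 m and linear speed of jar above 0.5 m/s)).
It fails at once if a lens is tipped more than 0.6 rad from upright (angle between any of lens_yellow, lens_blue's own z axis and vertical above 0.6 rad).
It fails at once if the fossil is shifted more than 10 mm (distance of fossil from where it was at the start of the episode above 0.01 m).
It also fails if it takes over 109 s, if anything falls off the work surface, if the arm or the gripper's body presses on something with over 40 N, if the wrist force passes 120 N, or if a joint passes its speed limit or range.

## Working session

There is one attempt and no reset: what is moved stays moved. The work goes in short steps, Python scripts to look and compute and a shell command to move; the robot and the scene stay as the last step left them, time stands still between calls to the robot, and variables do not carry over. Pictures are saved under pics/ and viewed, at most 14 in all, crops included, and the job is handed in when it is done.

```bash
mkdir -p pics; cat > h.py <<'E'
import numpy as np, cv2
from station import *
def ray(cam,uv,c=None):
    c=c or calibration(cam)
    d=np.array([(uv[0]-c['cx'])/c['fx'],(uv[1]-c['cy'])/c['fy']]);s=d.copy()
    for _ in range(20): s=d/(1+c['k1']*(s@s))
    E=np.array(c['extrinsics']);R=E[:3,:3];return -R.T@E[:3,3],R.T@np.array([s[0],s[1],1])
def hit(cam,uv,z,c=None):
    o,d=ray(cam,uv,c);return (o+d*(z-o[2])/d[2]).round(4)
def proj(cam,p,c=None):
    c=c or calibration(cam);E=np.array(c['extrinsics']);q=E[:3,:3]@np.array(p)+E[:3,3];s=q[:2]/q[2];s=s*(1+c['k1']*(s@s))
    return [c['fx']*s[0]+c['cx'],c['fy']*s[1]+c['cy']]
def save(cam,name):
    f=grab_frame(cam);cv2.imwrite('pics/'+name,f[:,:,::-1]);return f
E
python3 - <<'E'
from h import *
print(tip_reach, get_state())
save('top','top0.png');save('scene','scene0.png')
for n,z in dict(lens_yellow=.04,lens_blue=.04,slide_box=0,jar=0,pad_yellow=.006,pad_blue=.006,pad_green=.006,pad_red=.006,rack=0,fossil=.02).items():
    for r in mark_of('top',n)[:3]: print(n,r['conf'],r['location'],hit('top',r['location'],z))
E
```

```text
0.019 {'t': 0.0, 'q': array([ 1.51409084e+00,  3.59368538e-01,  1.10511256e-02, -3.15620122e-04,
       -1.22410891e+00, -2.88082862e-01]), 'qd': array([ 9.02825522e-04,  1.99350528e-03,  1.27593583e-03, -8.60046506e-04,
        5.24352368e-05,  7.49256804e-04]), 'joint_efforts': array([-8.50701781e-04, -5.82715201e+01,  2.93045032e+01,  6.99696243e+00,
        6.78741460e-03, -1.82759322e-04]), 'eef_pos': array([0.2280386 , 0.63482302, 0.24463739]), 'ee_rot': array([ 3.13994553e+00, -1.78668211e-04, -3.44895685e-01]), 'force': array([ 0.02360862, -0.10222322, -0.38892531]), 'moment': array([-0.02589983,  0.04135569,  0.00381358]), 'gripper_force': 0.0, 'width': 0.08739109081256358}
lens_yellow 0.83 [420.0, 146.9] [ 0.642 -0.17   0.04 ]
lens_yellow 0.64 [355.9, 142.0] [ 0.6553 -0.0234  0.04  ]
lens_blue 0.76 [310.7, 143.6] [0.6528 0.081  0.04  ]
lens_blue 0.3 [186.3, 250.7] [0.4079 0.367  0.04  ]
slide_box 0.75 [473.2, 169.1] [ 0.5954 -0.303   0.    ]
slide_box 0.42 [204.5, 180.0] [0.5756 0.3403 0.    ]
slide_box 0.29 [256.4, 222.4] [0.4723 0.2141 0.    ]
jar 0.96 [207.3, 181.2] [0.5726 0.3335 0.    ]
pad_yellow 0.96 [316.7, 234.8] [0.4419 0.0696 0.006 ]
pad_blue 0.9 [382.9, 224.6] [ 0.4649 -0.0868  0.006 ]
pad_green 0.93 [257.9, 225.9] [0.4638 0.2094 0.006 ]
pad_green 0.31 [310.0, 144.2] [0.6589 0.0845 0.006 ]
pad_red 0.88 [436.7, 220.2] [ 0.4745 -0.2128  0.006 ]
rack 0.7 [335.2, 147.3] [0.652  0.0241 0.    ]
rack 0.32 [317.6, 230.1] [0.4529 0.0676 0.    ]
fossil 0.76 [184.8, 253.7] [0.4    0.3778 0.02  ]
```

View pics/top0.png

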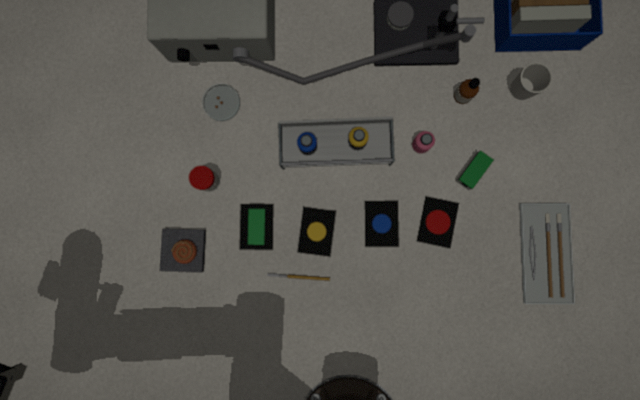

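View pics/scene0.png

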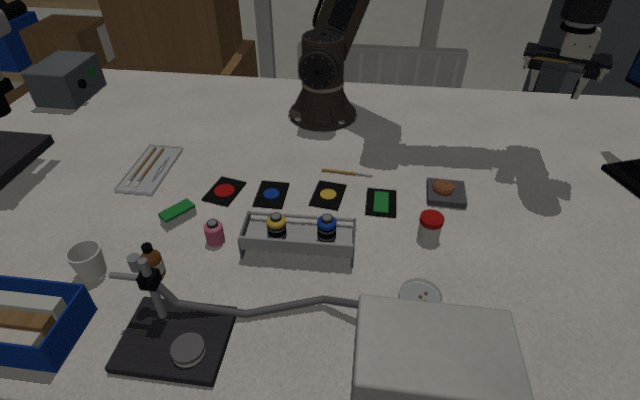

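The top view shows:
- The yellow lens at (358,137) and the blue lens at (308,142), both in the rack.
- A pink look-alike at (424,141), outside the rack.
- The jar at (202,177) and the slide box at (475,170).
- The pads: green (257,227), yellow (317,231), blue (382,224) and red (438,222).
- The fossil at (184,252).

Two things look like lens_yellow: (358,137) and pink (424,141). The first fits, since it has a yellow collar and stands in the rack. I'll confirm this with a crop.

```bash
cat >> h.py <<'E'
RNG=dict(yellow=[(18,35)],blue=[(102,125)],green=[(45,80)],red=[(0,5),(174,180)])
def blob(f,col,near,rad=40,smin=110,vmin=40):
    h=cv2.cvtColor(f,cv2.COLOR_RGB2HSV);m=np.zeros(h.shape[:2],np.uint8)
    for a,b in RNG[col]: m|=cv2.inRange(h,(a,smin,vmin),(b,255,255))
    k=np.zeros_like(m);cv2.circle(k,tuple(int(v) for v in near),rad,255,-1);m&=k
    n,l,s,c=cv2.connectedComponentsWithStats(m)
    if n<2: return None
    i=1+np.argmax(s[1:,4]);cn=cv2.findContours((l==i).astype(np.uint8),0,2)[0][0]
    return c[i].round(1),int(s[i,4]),cv2.minAreaRect(cn)
def rect(cam,r,z,c=None):
    P=np.array([hit(cam,p,z,c)[:2] for p in cv2.boxPoints(r)]);e=[P[1]-P[0],P[2]-P[1]]
    L=max(e,key=np.linalg.norm);a=np.arctan2(L[1],L[0]);a=(a+np.pi/2)%np.pi-np.pi/2
    return P.mean(0).round(4),'long/short',[round(float(np.linalg.norm(x)),3) for x in e],'ang',round(float(a),3)
E
python3 - <<'E'
from h import *
f=cv2.imread('pics/top0.png')[:,:,::-1].copy()
for n,c,u,z in [('lensY','yellow',(358,137),.091),('lensB','blue',(308,142),.091),('box','green',(475,170),.032),('jar','red',(202,177),.064),('padG','green',(257,227),.006),('padY','yellow',(317,231),.006),('padB','blue',(382,224),.006),('padR','red',(438,222),.006)]:
    b=blob(f,c,u,25);print(n,b[0],b[1],hit('top',b[0],z),rect('top',b[2],z) if c=='green' else b[2][1])
cv2.imwrite('pics/crop1.png',cv2.resize(f[110:170,270:450,::-1],None,fx=4,fy=4,interpolation=2))
c=calibration('wrist');E=np.array(c['extrinsics']);print(c['fx'],(-E[:3,:3].T@E[:3,3]).round(3),E[:3,:3].round(2))
E
```

```text
lensY [357.7 137.4] 220 [ 0.6539 -0.0243  0.091 ] (19.0, 18.0)
lensB [306.7 142.7] 197 [0.6436 0.0871 0.091 ] (19.0, 18.0)
box [475.4 169.3] 590 [ 0.59   -0.2967  0.032 ] (array([ 0.5902, -0.2968]), 'long/short', [0.083, 0.037], 'ang', -0.641)
jar [201.3 177.4] 488 [0.5731 0.3269 0.064 ] (23.0, 25.0)
padG [255.9 226.5] 616 [0.4624 0.2141 0.006 ] (array([0.4637, 0.2151]), 'long/short', [0.041, 0.085], 'ang', 0.004)
padY [316.3 231.2] 329 [0.4504 0.0705 0.006 ] (20.0, 19.0)
padB [381.3 223.2] 309 [ 0.4683 -0.0831  0.006 ] (19.091880798339844, 18.384775161743164)
padR [437.8 221.8] 501 [ 0.4707 -0.2152  0.006 ] (24.0, 24.0)
287.7815711960372 [0.309 0.607 0.385] [[-0.34 -0.94  0.  ]
 [-0.89  0.32  0.31]
 [-0.29  0.1  -0.95]]
```

View pics/crop1.png

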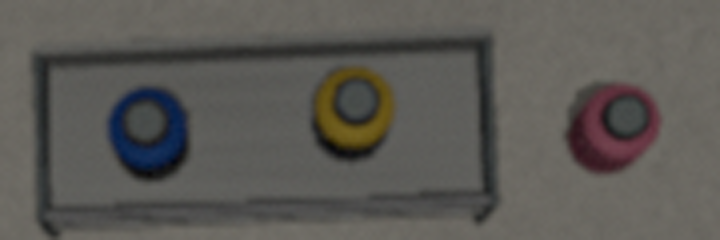

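The enlarged crop confirms it: the yellow-collared lens at top (358,137) and the blue one at (308,142) are in the rack. The pink one outside is the look-alike. I'll start with the jar.

```bash
python3 -m handwheel '[{"delta_pos":[0.95,-0.9,0],"dr":[0,0,2]},{"delta_pos":[0.95,-0.9,0],"dr":[0,0,2]},{"delta_pos":[0.95,-0.9,0],"dr":[0,0,2]},{"delta_pos":[0.95,-0.9,0],"dr":[0,0,2]},{"delta_pos":[0.95,-0.9,0],"dr":[0,0,2]},{"delta_pos":[0.95,-0.9,0],"dr":[0,0,2]},{"delta_pos":[0.95,-0.9,0],"dr":[0,0,2]},{"delta_pos":[0.95,-0.9,0],"dr":[0,0,2]},{"delta_pos":[0.95,-0.9,0],"dr":[0,0,2]},{"delta_pos":[0.95,-0.9,0],"dr":[0,0,1.8]}]' -1 15; python3 -m handwheel '[{"delta_pos":[0.9,-0.6,-0.5],"dr":[0,0,0]},{"delta_pos":[0.9,-0.6,-0.5],"dr":[0,0,0]},{"delta_pos":[0.2,0,-0.5],"dr":[0,0,0]},{"delta_pos":[0,0,0],"dr":[0,0,0]},{"delta_pos":[0,0,0],"dr":[0,0,0]}]'
python3 - <<'E'
from h import *
c=calibration('wrist');f=save('wrist','w1.png');print(get_state()['eef_pos'],get_state()['ee_rot'])
p=proj('wrist',[.573,.327,.064],c);print(p);b=blob(f,'red',p,90);print(b,hit('wrist',b[0],.064,c))
E
```

```text
t: 1.6
eef_pos: [0.5142, 0.364, 0.2458]
ee_rot: [-3.141, -0.0, 0.002]
force: [1.0, 0.8, -0.7]
width: 0.0875
gripper_force: 0.0
t: 2.1
eef_pos: [0.5728, 0.3295, 0.2005]
ee_rot: [3.141, 0.0, 0.001]
force: [-1.1, -0.1, 1.0]
width: 0.0876
gripper_force: 0.0
[0.57279296 0.32998882 0.20120496] [-3.14137926e+00 -4.79432609e-04  1.68953977e-03]
[np.float64(323.8545535671661), np.float64(191.98714339011613)]
(array([321.5, 187.2]), 2366, ((321.5, 187.0), (54.0, 53.0), 90.0)) [0.578  0.3294 0.064 ]
```

View pics/w1.png

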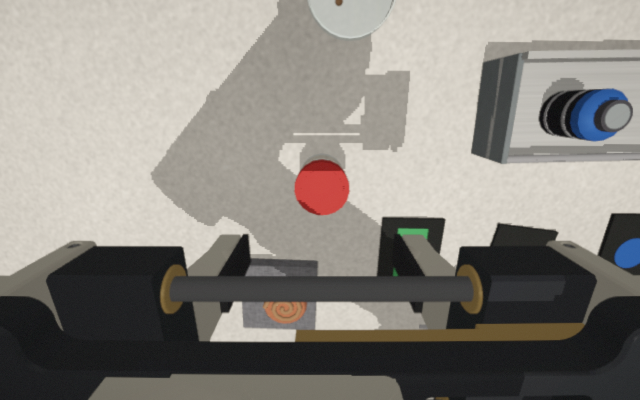

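The wrist view shows the red lid at (321,187). The dark upper sliver is the lid's far side, so the jar is at about (0.576, 0.329). Next I go down and grip.

```bash
python3 -m handwheel '[{"delta_pos":[0.1,0,-0.9],"dr":[0,0,0]},{"delta_pos":[0,0,-0.9],"dr":[0,0,0]},{"delta_pos":[0,0,-0.9],"dr":[0,0,0]},{"delta_pos":[0,0,-0.9],"dr":[0,0,0]},{"delta_pos":[0,0,-0.9],"dr":[0,0,0]},{"delta_pos":[0,0,-0.6],"dr":[0,0,0]},{"delta_pos":[0,0,0],"dr":[0,0,0]}]'; python3 -m handwheel '[{"delta_pos":[0,0,0],"dr":[0,0,0]},{"delta_pos":[0,0,0],"dr":[0,0,0]},{"delta_pos":[0,0,0],"dr":[0,0,0]},{"delta_pos":[0,0,0],"dr":[0,0,0]},{"delta_pos":[0,0,0],"dr":[0,0,0]},{"delta_pos":[0,0,0],"dr":[0,0,0]},{"delta_pos":[0,0,0],"dr":[0,0,0]},{"delta_pos":[0,0,0],"dr":[0,0,0]}]' 1 15
```

```text
t: 2.85
eef_pos: [0.5744, 0.3295, 0.046]
ee_rot: [3.14, 0.002, 0.002]
force: [-0.0, -0.7, 0.5]
width: 0.0875
gripper_force: 0.0
t: 3.65
eef_pos: [0.5765, 0.3294, 0.0484]
ee_rot: [-3.141, -0.001, 0.001]
force: [-2.2, -0.9, 5.8]
width: 0.0556
gripper_force: 15.0
```

```bash
python3 -m handwheel '[{"delta_pos":[0,0,0.5],"dr":[0,0,0]},{"delta_pos":[0,0,0.9],"dr":[0,0,0]},{"delta_pos":[0,0,0.9],"dr":[0,0,0]},{"delta_pos":[0,0,0.9],"dr":[0,0,0]},{"delta_pos":[0,-0.5,0.9],"dr":[0,0,0]},{"delta_pos":[-0.2,-0.9,0.9],"dr":[0,0,0]},{"delta_pos":[-0.2,-0.9,0],"dr":[0,0,0]},{"delta_pos":[-0.2,-0.9,0],"dr":[0,0,0]},{"delta_pos":[-0.2,-0.9,0],"dr":[0,0,0]},{"delta_pos":[-0.2,-0.9,0],"dr":[0,0,0]}]' 1 20; python3 -m handwheel '[{"delta_pos":[-0.2,-0.9,0],"dr":[0,0,0]},{"delta_pos":[-0.2,-0.9,0],"dr":[0,0,0]},{"delta_pos":[-0.2,-0.9,0],"dr":[0,0,0]},{"delta_pos":[-0.2,-0.9,0],"dr":[0,0,0]},{"delta_pos":[-0.2,-0.9,0],"dr":[0,0,0]},{"delta_pos":[-0.2,-0.9,0],"dr":[0,0,0]},{"delta_pos":[-0.2,-0.9,0],"dr":[0,0,0]},{"delta_pos":[-0.2,-0.9,0],"dr":[0,0,0]},{"delta_pos":[-0.2,-0.9,0],"dr":[0,0,0]},{"delta_pos":[-0.2,-0.9,0],"dr":[0,0,0]}]';  python3 -m handwheel '[{"delta_pos":[-0.2,-0.9,0],"dr":[0,0,0]},{"delta_pos":[-0.2,-0.9,0],"dr":[0,0,0]},{"delta_pos":[-0.2,-0.9,0],"dr":[0,0,0]},{"delta_pos":[0,-0.9,0],"dr":[0,0,0]},{"delta_pos":[0,0,0],"dr":[0,0,0]},{"delta_pos":[0,0,0],"dr":[0,0,0]}]'
python3 - <<'E'
from h import *
c=calibration('wrist');f=save('wrist','w2.png');print(get_state()['eef_pos'],get_state()['ee_rot'])
for n,col,p,z in [('padR','red',(.471,-.215,.006),.006),('padB','blue',(.468,-.083,.006),.006),('box','green',(.59,-.297,.032),.032),('lensY','yellow',(.654,-.024,.09),.09)]:
    p=proj('wrist',p,c);b=blob(f,col,p,60);print(n,p,b,b and hit('wrist',b[0],z,c))
    if n=='box' and b: print(rect('wrist',b[2],z,c))
E
```

```text
t: 4.65
eef_pos: [0.5455, 0.178, 0.1982]
ee_rot: [-3.141, 0.0, 0.001]
force: [0.8, -1.3, -1.9]
width: 0.0555
gripper_force: 20.0
t: 5.65
eef_pos: [0.4855, -0.0918, 0.1982]
ee_rot: [-3.141, -0.0, 0.001]
force: [0.8, -0.1, -1.9]
width: 0.0556
gripper_force: 20.0
t: 6.25
eef_pos: [0.4677, -0.1992, 0.1978]
ee_rot: [-3.141, 0.0, -0.001]
force: [0.0, 0.2, -1.9]
width: 0.0556
gripper_force: 20.0
[ 0.4678826  -0.19872524  0.1978176 ] [-3.14134758e+00 -4.47723053e-05 -7.54470319e-05]
padR [np.float64(334.72366733434797), np.float64(175.77562828644037)] (array([334. , 173.1]), 1858, ((334.0, 173.5), (47.0, 48.0), 90.0)) [ 0.4742 -0.2141  0.006 ]
padB [np.float64(223.69169599708758), np.float64(178.2942305269711)] (array([222.7, 175.9]), 1133, ((223.0, 176.0), (36.0, 38.0), 90.0)) [ 0.4709 -0.0821  0.006 ]
box [np.float64(421.7325127008328), np.float64(63.54695906803025)] (array([423.2,  58.1]), 3588, ((422.731689453125, 58.08537673950195), (38.73109436035156, 96.98390197753906), 38.65980911254883)) [ 0.5949 -0.2979  0.032 ]
(array([ 0.5936, -0.2968]), 'long/short', [0.084, 0.037], 'ang', -0.671)
lensY [np.float64(80.06854516385755), np.float64(-41.202930334138586)] None None
```

View pics/w2.png

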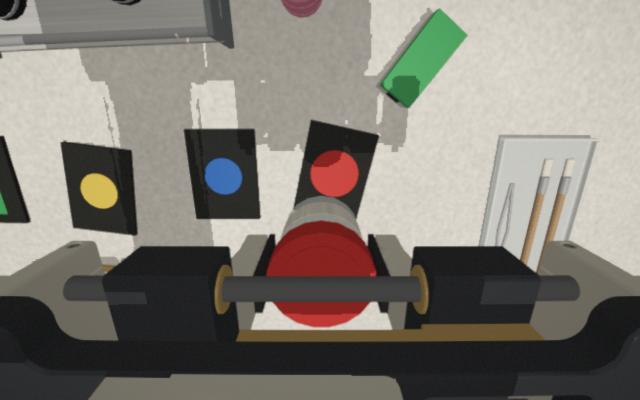

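The wrist view shows the red disc at (334,173), the blue disc at (223,176), the yellow disc at (99,190) and the box at (423,58). The jar is held upright between the fingers. I lower it onto the red pad.

```bash
python3 -m handwheel '[{"delta_pos":[0.2,-0.5,0],"dr":[0,0,0]},{"delta_pos":[0,0,-0.8],"dr":[0,0,0]},{"delta_pos":[0,0,-0.8],"dr":[0,0,0]},{"delta_pos":[0,0,-0.8],"dr":[0,0,0]},{"delta_pos":[0,0,-0.8],"dr":[0,0,0]},{"delta_pos":[0,0,-0.5],"dr":[0,0,0]},{"delta_pos":[0,0,-0.3],"dr":[0,0,0]},{"delta_pos":[0,0,-0.3],"dr":[0,0,0]},{"delta_pos":[0,0,-0.3],"dr":[0,0,0]},{"delta_pos":[0,0,0],"dr":[0,0,0]}]'; python3 -m handwheel '[{"delta_pos":[0,0,-0.1],"dr":[0,0,0]},{"delta_pos":[0,0,-0.1],"dr":[0,0,0]},{"delta_pos":[0,0,0],"dr":[0,0,0]},{"delta_pos":[0,0,0],"dr":[0,0,0]}]'
```

```text
t: 7.3
eef_pos: [0.4738, -0.2135, 0.0588]
ee_rot: [-3.141, 0.001, 0.001]
force: [-1.0, 0.6, -2.1]
width: 0.0559
gripper_force: 20.0
t: 7.7
eef_pos: [0.4747, -0.214, 0.0542]
ee_rot: [3.141, -0.001, 0.001]
force: [-0.1, -1.2, 2.7]
width: 0.0554
gripper_force: 20.0
```

```bash
python3 -m handwheel '[{"delta_pos":[0,0,0],"dr":[0,0,0]},{"delta_pos":[0,0,0],"dr":[0,0,0]},{"delta_pos":[0,0,0],"dr":[0,0,0]},{"delta_pos":[0,0,0],"dr":[0,0,0]},{"delta_pos":[0,0,0.3],"dr":[0,0,0]},{"delta_pos":[0,0,0.9],"dr":[0,0,0]},{"delta_pos":[0,0,0.9],"dr":[0,0,0]},{"delta_pos":[0,0,0.9],"dr":[0,0,0]},{"delta_pos":[0,0,0.9],"dr":[0,0,0]}]' -1; python3 -m handwheel '[{"delta_pos":[0.7,-0.4,0],"dr":[0,0,-6.3]},{"delta_pos":[0.7,-0.4,0],"dr":[0,0,-6.3]},{"delta_pos":[0.7,-0.5,0],"dr":[0,0,-6.3]},{"delta_pos":[0.7,-0.5,0],"dr":[0,0,-6.3]},{"delta_pos":[0.6,-0.5,0],"dr":[0,0,-6.3]},{"delta_pos":[0.6,-0.5,0],"dr":[0,0,-6.3]},{"delta_pos":[0,0,0],"dr":[0,0,0]},{"delta_pos":[0,0,0],"dr":[0,0,0]}]'
python3 - <<'E'
from h import *
c=calibration('wrist');f=save('wrist','w3.png');print(get_state()['eef_pos'],get_state()['ee_rot'])
p=proj('wrist',(.594,-.298,.032),c);b=blob(f,'green',p,90);print(p,b,hit('wrist',b[0],.032,c),rect('wrist',b[2],.032,c))
t=save('top','top1.png');b=blob(t,'red',(438,222),30);print(b,hit('top',b[0],.07))
E
```

```text
t: 8.6
eef_pos: [0.474, -0.2138, 0.1724]
ee_rot: [3.141, -0.0, 0.001]
force: [0.6, -0.3, 0.1]
width: 0.0878
gripper_force: 0.0
t: 9.4
eef_pos: [0.5939, -0.2979, 0.1704]
ee_rot: [3.141, 0.001, -0.658]
force: [-0.4, -0.2, 0.0]
width: 0.0876
gripper_force: 0.0
[ 0.59368519 -0.29755752  0.17060281] [ 3.14151022e+00  5.68493306e-04 -6.57847459e-01]
[np.float64(321.89633735169645), np.float64(191.00315515044895)] (array([322.1, 188.1]), 2779, ((322.0, 189.0), (78.0, 36.0), 90.0)) [ 0.5963 -0.3     0.032 ] (array([ 0.5942, -0.2983]), 'long/short', [0.035, 0.082], 'ang', -0.637)Traceback (most recent call last):
  File "<stdin>", line 4, in <module>
TypeError: 'NoneType' object is not subscriptable
```

View pics/w3.png

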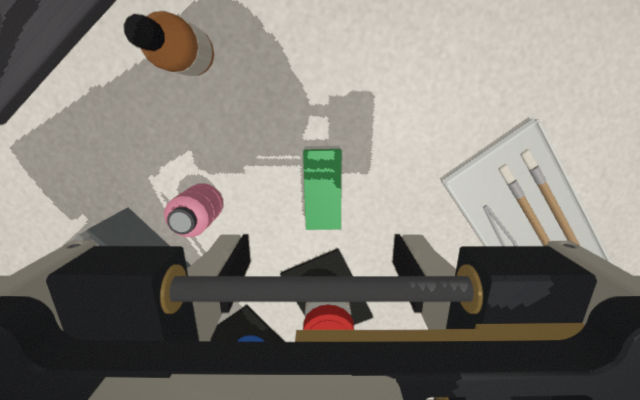

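The box sits at (322,189), aligned with the jaws and centred. The pink look-alike at (190,215) is clear of the fingers. I go down and grip.

```bash
python3 -m handwheel '[{"delta_pos":[0,0,-0.9],"dr":[0,0,0]},{"delta_pos":[0,0,-0.9],"dr":[0,0,0]},{"delta_pos":[0,0,-0.9],"dr":[0,0,0]},{"delta_pos":[0,0,-0.9],"dr":[0,0,0]},{"delta_pos":[0,0,-0.7],"dr":[0,0,0]},{"delta_pos":[0,0,-0.5],"dr":[0,0,0]},{"delta_pos":[0,0,0],"dr":[0,0,0]},{"delta_pos":[0,0,0],"dr":[0,0,0]}]'; python3 -m handwheel '[{"delta_pos":[0,0,0],"dr":[0,0,0]},{"delta_pos":[0,0,0],"dr":[0,0,0]},{"delta_pos":[0,0,0],"dr":[0,0,0]},{"delta_pos":[0,0,0],"dr":[0,0,0]},{"delta_pos":[0,0,0],"dr":[0,0,0]},{"delta_pos":[0,0,0],"dr":[0,0,0]},{"delta_pos":[0,0,0],"dr":[0,0,0]},{"delta_pos":[0,0,0],"dr":[0,0,0]},{"delta_pos":[0,0,0],"dr":[0,0,0]},{"delta_pos":[0,0,0],"dr":[0,0,0]}]' 1 20
```

```text
t: 10.3
eef_pos: [0.5945, -0.2977, 0.0274]
ee_rot: [-3.142, -0.001, -0.658]
force: [-0.0, -1.1, 0.2]
width: 0.088
gripper_force: 0.0
t: 11.3
eef_pos: [0.5941, -0.2978, 0.0266]
ee_rot: [3.141, 0.0, -0.659]
force: [-0.6, -0.9, 2.3]
width: 0.0379
gripper_force: 20.0
```

```bash
python3 -m handwheel '[{"delta_pos":[0,0,0.5],"dr":[0,0,0]},{"delta_pos":[0,0,0.9],"dr":[0,0,0]},{"delta_pos":[0,0,0.9],"dr":[0,0,0]},{"delta_pos":[0,0,0.9],"dr":[0,0,0]},{"delta_pos":[0,0,0.9],"dr":[0,0,0]},{"delta_pos":[-0.2,0.6,0.9],"dr":[0,0,2]},{"delta_pos":[-0.3,0.9,0.7],"dr":[0,0,4]},{"delta_pos":[-0.3,0.9,0],"dr":[0,0,4]},{"delta_pos":[-0.3,0.9,0],"dr":[0,0,4]},{"delta_pos":[-0.3,0.9,0],"dr":[0,0,4]}]'; python3 -m handwheel '[{"delta_pos":[-0.3,0.9,0],"dr":[0,0,4]},{"delta_pos":[-0.3,0.9,0],"dr":[0,0,4]},{"delta_pos":[-0.3,0.9,0],"dr":[0,0,4]},{"delta_pos":[-0.3,0.9,0],"dr":[0,0,4]},{"delta_pos":[-0.3,0.9,0],"dr":[0,0,3.7]},{"delta_pos":[-0.3,0.9,0],"dr":[0,0,0]},{"delta_pos":[-0.3,0.9,0],"dr":[0,0,0]},{"delta_pos":[-0.3,0.9,0],"dr":[0,0,0]},{"delta_pos":[-0.3,0.9,0],"dr":[0,0,0]},{"delta_pos":[-0.1,0.9,0],"dr":[0,0,0]}]'; python3 -m handwheel '[{"delta_pos":[0,0.9,0],"dr":[0,0,0]},{"delta_pos":[0,0.9,0],"dr":[0,0,0]},{"delta_pos":[0,0.9,0],"dr":[0,0,0]},{"delta_pos":[0,0.5,0],"dr":[0,0,0]},{"delta_pos":[0,0,0],"dr":[0,0,0]},{"delta_pos":[0,0,0],"dr":[0,0,0]}]'
python3 - <<'E'
from h import *
c=calibration('wrist');f=save('wrist','w4.png');print(get_state()['eef_pos'],get_state()['ee_rot'])
for n,col,p in [('G','green',(.465,.214,.006)),('Y','yellow',(.453,.07,.006))]:
    p=proj('wrist',p,c);b=blob(f,col,p,50);print(n,p,b, hit('wrist',b[0],.006,c),rect('wrist',b[2],.006,c))
t=save('top','top1.png');b=blob(t,'red',(441,218),30);print(b and (b,hit('top',b[0],.07)))
b=blob(t,'green',(257,227),30);print(b,rect('top',b[2],.006))
E
```

```text
t: 12.3
eef_pos: [0.5517, -0.1707, 0.1989]
ee_rot: [-3.141, -0.001, -0.342]
force: [0.5, 0.7, -1.2]
width: 0.0381
gripper_force: 20.0
t: 13.3
eef_pos: [0.4673, 0.0993, 0.1988]
ee_rot: [-3.141, -0.001, -0.001]
force: [0.5, 1.1, 0.0]
width: 0.038
gripper_force: 20.0
t: 13.9
eef_pos: [0.4679, 0.1941, 0.1978]
ee_rot: [3.142, 0.0, -0.0]
force: [-0.8, 0.0, -2.1]
width: 0.0381
gripper_force: 20.0
[0.46795437 0.19366183 0.1977529 ] [ 3.14153880e+00  1.61428431e-04 -1.04497732e-03]
G [np.float64(304.59758848386224), np.float64(180.8103226177104)] (array([312.9, 208.4]), 2182, ((317.0, 211.0), (38.0, 70.0), 90.0)) [0.43   0.2044 0.006 ] (array([0.426 , 0.1994]), 'long/short', [0.084, 0.05], 'ang', -1.57)
Y [np.float64(424.17011304463585), np.float64(190.50584371638723)] (array([423.8, 190.5]), 1108, ((424.00006103515625, 190.50001525878906), (34.64822769165039, 38.890872955322266), 45.0)) [0.453  0.0704 0.006 ] (array([0.4525, 0.0702]), 'long/short', [0.045, 0.045], 'ang', -0.719)
((array([442.9, 221.2]), 627, ((441.0, 221.0), (26.0, 32.0), 90.0)), array([ 0.4706, -0.2094,  0.07  ]))
(array([247.8, 244. ]), 68, ((248.5, 243.5), (5.0, 15.0), 90.0)) (array([0.4223, 0.2315]), 'long/short', [0.036, 0.012], 'ang', 1.565)
```

View pics/w4.png

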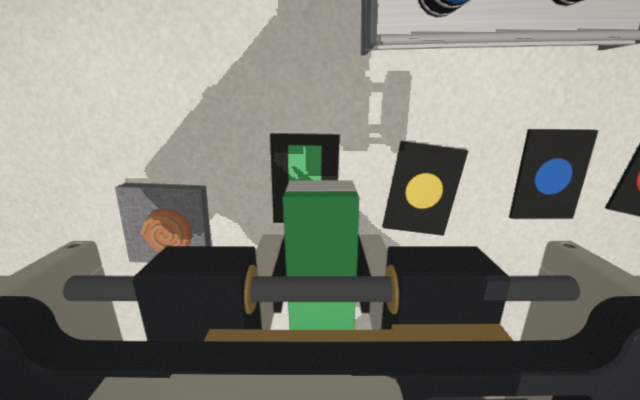

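The wrist view shows the green rectangle partly hidden behind the held box, with its edges at columns 288–322 and top at row 146. The pad is square to the tool. The foam block with the fossil at (165,230) is well clear. I lower the box.

```bash
python3 -m handwheel '[{"delta_pos":[-0.05,0.67,0],"dr":[0,0,0]},{"delta_pos":[0,0,-0.8],"dr":[0,0,0]},{"delta_pos":[0,0,-0.8],"dr":[0,0,0]},{"delta_pos":[0,0,-0.8],"dr":[0,0,0]},{"delta_pos":[0,0,-0.8],"dr":[0,0,0]},{"delta_pos":[0,0,-0.8],"dr":[0,0,0]},{"delta_pos":[0,0,-0.5],"dr":[0,0,0]},{"delta_pos":[0,0,-0.3],"dr":[0,0,0]},{"delta_pos":[0,0,-0.3],"dr":[0,0,0]},{"delta_pos":[0,0,-0.2],"dr":[0,0,0]}]'; python3 -m handwheel '[{"delta_pos":[0,0,-0.1],"dr":[0,0,0]},{"delta_pos":[0,0,-0.1],"dr":[0,0,0]},{"delta_pos":[0,0,0],"dr":[0,0,0]},{"delta_pos":[0,0,0],"dr":[0,0,0]}]'
```

```text
t: 15.0
eef_pos: [0.4669, 0.2142, 0.0384]
ee_rot: [-3.141, -0.0, -0.001]
force: [-0.8, -0.2, -1.1]
width: 0.0382
gripper_force: 20.0
t: 15.4
eef_pos: [0.4668, 0.2145, 0.0329]
ee_rot: [-3.141, -0.0, -0.001]
force: [0.2, -0.5, -0.9]
width: 0.0378
gripper_force: 20.0
```

```bash
python3 -m handwheel '[{"delta_pos":[0,0,-0.05],"dr":[0,0,0]},{"delta_pos":[0,0,0],"dr":[0,0,0]}]'; python3 -m handwheel '[{"delta_pos":[0,0,0],"dr":[0,0,0]},{"delta_pos":[0,0,0],"dr":[0,0,0]},{"delta_pos":[0,0,0],"dr":[0,0,0]},{"delta_pos":[0,0,0],"dr":[0,0,0]},{"delta_pos":[0,0,0.3],"dr":[0,0,0]},{"delta_pos":[0,0,0.9],"dr":[0,0,0]},{"delta_pos":[0,0,0.9],"dr":[0,0,0]},{"delta_pos":[0,0,0.9],"dr":[0,0,0]},{"delta_pos":[0,0,0.9],"dr":[0,0,0]},{"delta_pos":[0,0,0.9],"dr":[0,0,0]}]' -1; python3 -m handwheel '[{"delta_pos":[0.7,-0.5,0.9],"dr":[0,0,0]},{"delta_pos":[0.9,-0.6,0],"dr":[0,0,0]},{"delta_pos":[0.9,-0.6,0],"dr":[0,0,0]},{"delta_pos":[0.9,-0.6,0],"dr":[0,0,0]},{"delta_pos":[0.9,-0.7,0],"dr":[0,0,0]},{"delta_pos":[0.9,-0.7,0],"dr":[0,0,0]},{"delta_pos":[0.8,-0.6,0],"dr":[0,0,0]},{"delta_pos":[0,0,0],"dr":[0,0,0]},{"delta_pos":[0,0,0],"dr":[0,0,0]}]'
python3 - <<'E'
from h import *
c=calibration('wrist');f=save('wrist','w5.png');print(get_state()['eef_pos'],get_state()['ee_rot'])
for n,col,p in [('B','blue',(.646,.0865,.09)),('Y','yellow',(.656,-.024,.09))]:
    p=proj('wrist',p,c);b=blob(f,col,p,70);print(n,p,b, b and hit('wrist',b[0],.088,c))
p=proj('wrist',(.466,.214,.038),c);print(p);b=blob(f,'green',p,50);print(b and (b,hit('wrist',b[0],.038,c)))
E
```

```text
t: 15.6
eef_pos: [0.4669, 0.2146, 0.0323]
ee_rot: [-3.141, -0.001, -0.0]
force: [-4.2, -1.2, 11.5]
width: 0.038
gripper_force: 20.0
t: 16.6
eef_pos: [0.4665, 0.2142, 0.1769]
ee_rot: [-3.141, -0.0, -0.001]
force: [-0.4, 0.4, -0.5]
width: 0.0875
gripper_force: 0.0
t: 17.5
eef_pos: [0.6466, 0.0847, 0.2019]
ee_rot: [3.141, 0.001, -0.003]
force: [-0.1, -0.4, 0.8]
width: 0.0877
gripper_force: 0.0
[0.64624596 0.08520638 0.20213033] [-3.14157713e+00  4.99374076e-04 -1.59320476e-03]
B [np.float64(319.4794962178126), np.float64(200.65432994930734)] (array([317.3, 191.2]), 997, ((317.0, 194.0), (44.0, 46.0), 0.0)) [0.6545 0.0885 0.088 ]
Y [np.float64(440.09545457343813), np.float64(190.09876318499522)] (array([435.8, 180.7]), 1132, ((439.6153564453125, 183.576904296875), (47.70421600341797, 47.4268684387207), 33.690067291259766)) [ 0.6644 -0.0198  0.088 ]
[np.float64(221.78679871041658), np.float64(319.14757149324583)]
((array([227.2, 326.8]), 711, ((225.0, 321.5), (39.0, 28.0), 90.0)), array([0.4537, 0.2083, 0.038 ]))
```

View pics/w5.png

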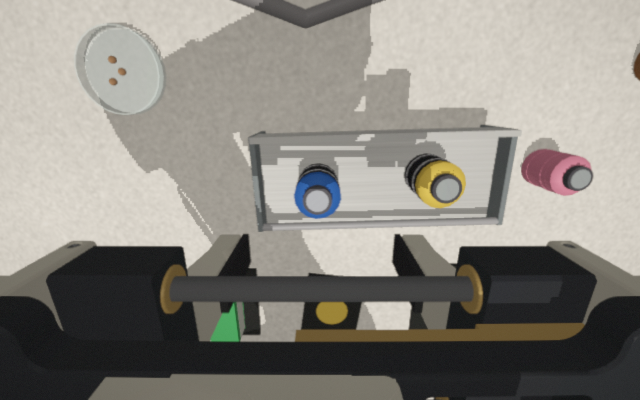

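The wrist view shows the blue lens nose at (317,200) and the yellow nose at (446,188). The pink look-alike at (560,172) is outside the rack. The box was released on its pad.

```bash
python3 - <<'E'
from h import *
c=calibration('wrist')
for n,u in [('B',(317,200.5)),('Y',(446,188))]: print(n,hit('wrist',u,.100,c))
f=cv2.imread('pics/w5.png')[:,:,::-1].copy()
for n,p in [('B',(.649,.088,.086)),('Y',(.658,-.023,.086))]:
    pts=np.array([proj('wrist',(p[0]+.022*np.cos(a),p[1]+.022*np.sin(a),p[2]),c) for a in np.arange(0,6.3,.1)]);print(n,pts.min(0).round(),pts.max(0).round())
E
```

```text
B [0.6491 0.0892 0.1   ]
Y [ 0.6606 -0.0241  0.1   ]
B [295. 173.] [342. 218.]
Y [414. 163.] [462. 209.]
```

The end plate is close to the open finger, so I narrow the jaws to about 60 mm before going down on the blue lens.

```bash
python3 -m handwheel '[{"delta_pos":[0.1,0.13,0],"dr":[0,0,0]},{"delta_pos":[0,0,-0.7],"dr":[0,0,0]},{"delta_pos":[0,0,-0.7],"dr":[0,0,0]},{"delta_pos":[0,0,0],"dr":[0,0,0]},{"delta_pos":[0,0,0],"dr":[0,0,0]},{"delta_pos":[0,0,0],"dr":[0,0,0]}]' -0.4; python3 -m handwheel '[{"delta_pos":[0,0,-0.6],"dr":[0,0,0]},{"delta_pos":[0,0,-0.6],"dr":[0,0,0]},{"delta_pos":[0,0,-0.6],"dr":[0,0,0]},{"delta_pos":[0,0,-0.6],"dr":[0,0,0]},{"delta_pos":[0,0,-0.5],"dr":[0,0,0]},{"delta_pos":[0,0,0],"dr":[0,0,0]},{"delta_pos":[0,0,0],"dr":[0,0,0]}]'
```

```text
t: 18.15
eef_pos: [0.6502, 0.0899, 0.1616]
ee_rot: [-3.141, -0.002, -0.0]
force: [-0.4, -0.1, 0.8]
width: 0.0619
gripper_force: 0.0
t: 18.85
eef_pos: [0.6501, 0.0894, 0.0737]
ee_rot: [3.141, -0.001, -0.001]
force: [0.3, 0.1, 0.8]
width: 0.0614
gripper_force: 0.0
```

```bash
python3 -m handwheel '[{"delta_pos":[0,0,0],"dr":[0,0,0]},{"delta_pos":[0,0,0],"dr":[0,0,0]},{"delta_pos":[0,0,0],"dr":[0,0,0]},{"delta_pos":[0,0,0],"dr":[0,0,0]},{"delta_pos":[0,0,0],"dr":[0,0,0]},{"delta_pos":[0,0,0],"dr":[0,0,0]}]' 1 25; python3 -m handwheel '[{"delta_pos":[0,0,0.2],"dr":[0,0,0]},{"delta_pos":[0,0,0.5],"dr":[0,0,0]},{"delta_pos":[0,0,0.7],"dr":[0,0,0]},{"delta_pos":[0,0,0.7],"dr":[0,0,0]},{"delta_pos":[0,0,0.7],"dr":[0,0,0]},{"delta_pos":[0,0,0.7],"dr":[0,0,0]},{"delta_pos":[0,0,0.5],"dr":[0,0,0]},{"delta_pos":[-0.3,-0.3,0],"dr":[0,0,0]},{"delta_pos":[-0.6,-0.6,0],"dr":[0,0,0]}]'; python3 -m handwheel '[{"delta_pos":[-0.6,-0.6,0],"dr":[0,0,0]},{"delta_pos":[-0.6,-0.6,0],"dr":[0,0,0]},{"delta_pos":[-0.6,-0.6,0],"dr":[0,0,0]},{"delta_pos":[-0.6,-0.6,0],"dr":[0,0,0]},{"delta_pos":[-0.6,-0.6,0],"dr":[0,0,0]},{"delta_pos":[-0.6,-0.6,0],"dr":[0,0,0]},{"delta_pos":[-0.6,-0.6,0],"dr":[0,0,0]},{"delta_pos":[-0.6,-0.6,0],"dr":[0,0,0]},{"delta_pos":[-0.2,-0.1,0],"dr":[0,0,0]},{"delta_pos":[0,0,0],"dr":[0,0,0]}]'
python3 - <<'E'
from h import *
c=calibration('wrist');f=save('wrist','w6.png');print(get_state()['eef_pos'],get_state()['ee_rot'])
p=proj('wrist',(.47,-.083,.006),c);b=blob(f,'blue',p,60);print(p,b, b and hit('wrist',b[0],.006,c))
E
```

```text
t: 19.45
eef_pos: [0.6501, 0.0892, 0.074]
ee_rot: [-3.142, -0.001, -0.001]
force: [-1.6, -0.9, 5.5]
width: 0.0429
gripper_force: 25.0
t: 20.35
eef_pos: [0.6225, 0.0626, 0.1931]
ee_rot: [-3.141, -0.0, -0.0]
force: [-1.2, -0.1, -2.4]
width: 0.0424
gripper_force: 25.0
t: 21.35
eef_pos: [0.4714, -0.0855, 0.1932]
ee_rot: [-3.141, -0.0, -0.002]
force: [0.6, 0.5, -2.8]
width: 0.0425
gripper_force: 25.0
[ 0.472395   -0.08505917  0.19330777] [-3.14139015e+00 -7.19621935e-04 -1.55960846e-03]
[np.float64(319.23931945367895), np.float64(180.64188886398142)] (array([318.9, 179.6]), 1154, ((319.0000305175781, 179.5), (37.47665786743164, 37.47665786743164), 45.0)) [ 0.4713 -0.0826  0.006 ]
```

View pics/w6.png

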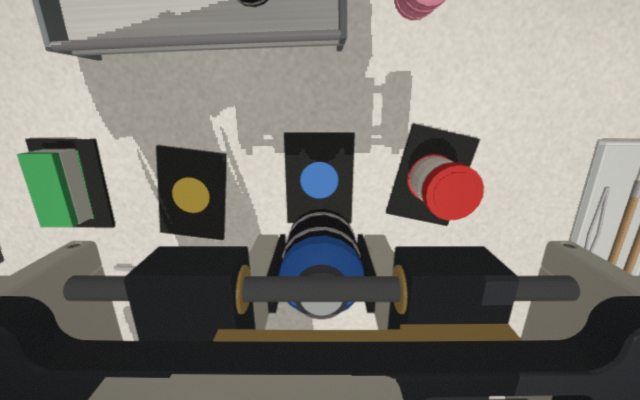

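The wrist view shows the blue disc at (319,180), under and just ahead of the held lens. The jar at (445,190) and the box at (55,188) are standing on their pads. I lower the blue lens.

```bash
python3 -m handwheel '[{"delta_pos":[0,0.09,-0.3],"dr":[0,0,0]},{"delta_pos":[0,0,-0.7],"dr":[0,0,0]},{"delta_pos":[0,0,-0.7],"dr":[0,0,0]},{"delta_pos":[0,0,-0.7],"dr":[0,0,0]},{"delta_pos":[0,0,-0.7],"dr":[0,0,0]},{"delta_pos":[0,0,-0.7],"dr":[0,0,0]},{"delta_pos":[0,0,-0.4],"dr":[0,0,0]},{"delta_pos":[0,0,-0.3],"dr":[0,0,0]},{"delta_pos":[0,0,-0.3],"dr":[0,0,0]},{"delta_pos":[0,0,-0.1],"dr":[0,0,0]}]'; python3 -m handwheel '[{"delta_pos":[0,0,-0.1],"dr":[0,0,0]},{"delta_pos":[0,0,-0.1],"dr":[0,0,0]},{"delta_pos":[0,0,0],"dr":[0,0,0]},{"delta_pos":[0,0,0],"dr":[0,0,0]}]'
```

```text
t: 22.4
eef_pos: [0.4725, -0.0819, 0.0451]
ee_rot: [3.141, 0.001, -0.001]
force: [-0.5, 0.2, -2.8]
width: 0.0429
gripper_force: 25.0
t: 22.8
eef_pos: [0.4728, -0.082, 0.0404]
ee_rot: [-3.141, -0.001, -0.001]
force: [-0.1, 0.1, -2.6]
width: 0.0426
gripper_force: 25.0
```

```bash
python3 -m handwheel '[{"delta_pos":[0,0,-0.03],"dr":[0,0,0]},{"delta_pos":[0,0,-0.03],"dr":[0,0,0]},{"delta_pos":[0,0,0],"dr":[0,0,0]}]'; python3 -m handwheel '[{"delta_pos":[0,0,0],"dr":[0,0,0]},{"delta_pos":[0,0,0],"dr":[0,0,0]},{"delta_pos":[0,0,0],"dr":[0,0,0]},{"delta_pos":[0,0,0],"dr":[0,0,0]},{"delta_pos":[0,0,0.3],"dr":[0,0,0]},{"delta_pos":[0,0,0.9],"dr":[0,0,0]},{"delta_pos":[0,0,0.9],"dr":[0,0,0]},{"delta_pos":[0,0,0.9],"dr":[0,0,0]},{"delta_pos":[0,0,0.9],"dr":[0,0,0]},{"delta_pos":[0,0,0.9],"dr":[0,0,0]}]' -0.4; python3 -m handwheel '[{"delta_pos":[0.9,0.3,0.5],"dr":[0,0,0]},{"delta_pos":[0.9,0.3,0],"dr":[0,0,0]},{"delta_pos":[0.9,0.3,0],"dr":[0,0,0]},{"delta_pos":[0.9,0.3,0],"dr":[0,0,0]},{"delta_pos":[0.9,0.3,0],"dr":[0,0,0]},{"delta_pos":[0.9,0.3,0],"dr":[0,0,0]},{"delta_pos":[0.8,0.15,0],"dr":[0,0,0]},{"delta_pos":[0,0,0],"dr":[0,0,0]},{"delta_pos":[0,0,0],"dr":[0,0,0]}]'
python3 - <<'E'
from h import *
c=calibration('wrist');f=save('wrist','w7.png');s=get_state();print(s['eef_pos'],s['ee_rot'])
p=proj('wrist',(.658,-.0235,.09),c);b=blob(f,'yellow',p,70);print(p,b)
pts=np.array([proj('wrist',(.659+.022*np.cos(a),-.0235+.022*np.sin(a),.086),c) for a in np.arange(0,6.3,.1)]);print(pts.min(0).round(),pts.max(0).round(), proj('wrist',(.659,-.0235,.1),c))
E
```

```text
t: 23.1
eef_pos: [0.4731, -0.0821, 0.0398]
ee_rot: [3.142, -0.001, -0.0]
force: [-5.1, 1.9, 16.5]
width: 0.0426
gripper_force: 25.0
t: 24.1
eef_pos: [0.4724, -0.0821, 0.1841]
ee_rot: [-3.142, -0.0, -0.001]
force: [1.4, -0.2, -0.4]
width: 0.0615
gripper_force: 0.0
t: 25.0
eef_pos: [0.6584, -0.0236, 0.1969]
ee_rot: [3.141, 0.001, -0.001]
force: [-0.4, 0.2, -0.5]
width: 0.0614
gripper_force: 0.0
[ 0.65805266 -0.02369852  0.19720354] [ 3.14150797e+00  8.55766889e-04 -1.10306020e-03]
[np.float64(321.4148987215368), np.float64(202.18949008224521)] (array([323.3, 194.1]), 1071, ((323.5, 197.5), (47.0, 45.0), 90.0))
[298. 176.] [345. 222.] [np.float64(321.43678474140086), np.float64(204.88388024960778)]
```

View pics/w7.png

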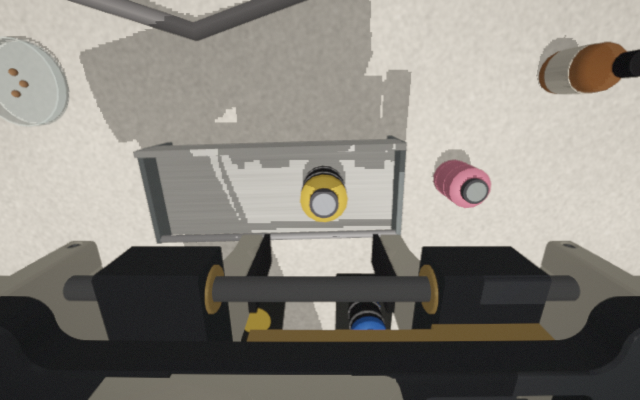

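The wrist view shows the yellow lens collar spanning (300–347, 175–220), so it is at about (0.660, -0.025). It is inside the rack, with pink at (462,185) outside. I go down and grip.

```bash
python3 -m handwheel '[{"delta_pos":[0.05,-0.05,-0.5],"dr":[0,0,0]},{"delta_pos":[0,0,-0.7],"dr":[0,0,0]},{"delta_pos":[0,0,-0.7],"dr":[0,0,0]},{"delta_pos":[0,0,-0.7],"dr":[0,0,0]},{"delta_pos":[0,0,-0.7],"dr":[0,0,0]},{"delta_pos":[0,0,-0.5],"dr":[0,0,0]},{"delta_pos":[0,0,-0.3],"dr":[0,0,0]},{"delta_pos":[0,0,0],"dr":[0,0,0]},{"delta_pos":[0,0,0],"dr":[0,0,0]}]'; python3 -m handwheel '[{"delta_pos":[0,0,0],"dr":[0,0,0]},{"delta_pos":[0,0,0],"dr":[0,0,0]},{"delta_pos":[0,0,0],"dr":[0,0,0]},{"delta_pos":[0,0,0],"dr":[0,0,0]},{"delta_pos":[0,0,0],"dr":[0,0,0]},{"delta_pos":[0,0,0],"dr":[0,0,0]}]' 1 25
```

```text
t: 25.95
eef_pos: [0.6605, -0.025, 0.0748]
ee_rot: [3.142, -0.001, -0.001]
force: [0.4, 0.9, 0.9]
width: 0.0614
gripper_force: 0.0
t: 26.55
eef_pos: [0.6606, -0.0251, 0.075]
ee_rot: [3.142, -0.001, -0.001]
force: [-1.1, -0.0, 5.8]
width: 0.0433
gripper_force: 25.0
```

```bash
python3 -m handwheel '[{"delta_pos":[0,0,0.2],"dr":[0,0,0]},{"delta_pos":[0,0,0.5],"dr":[0,0,0]},{"delta_pos":[0,0,0.7],"dr":[0,0,0]},{"delta_pos":[0,0,0.7],"dr":[0,0,0]},{"delta_pos":[0,0,0.7],"dr":[0,0,0]},{"delta_pos":[0,0,0.7],"dr":[0,0,0]},{"delta_pos":[0,0,0.5],"dr":[0,0,0]},{"delta_pos":[-0.4,0.15,0],"dr":[0,0,0]},{"delta_pos":[-0.65,0.3,0],"dr":[0,0,0]},{"delta_pos":[-0.65,0.3,0],"dr":[0,0,0]}]'; python3 -m handwheel '[{"delta_pos":[-0.65,0.3,0],"dr":[0,0,0]},{"delta_pos":[-0.65,0.3,0],"dr":[0,0,0]},{"delta_pos":[-0.65,0.3,0],"dr":[0,0,0]},{"delta_pos":[-0.65,0.3,0],"dr":[0,0,0]},{"delta_pos":[-0.65,0.3,0],"dr":[0,0,0]},{"delta_pos":[-0.65,0.3,0],"dr":[0,0,0]},{"delta_pos":[-0.65,0.3,0],"dr":[0,0,0]},{"delta_pos":[-0.65,0.3,0],"dr":[0,0,0]},{"delta_pos":[0,0,0],"dr":[0,0,0]},{"delta_pos":[0,0,0],"dr":[0,0,0]}]'
python3 - <<'E'
from h import *
c=calibration('wrist');f=save('wrist','w8.png');s=get_state();print(s['eef_pos'],s['ee_rot'])
p=proj('wrist',(.453,.0704,.006),c);b=blob(f,'yellow',p,50);print(p,b, b and hit('wrist',b[0],.006,c))
E
```

```text
t: 27.55
eef_pos: [0.6073, -0.0023, 0.1936]
ee_rot: [-3.141, 0.001, -0.002]
force: [-0.4, 0.3, -2.4]
width: 0.0429
gripper_force: 25.0
t: 28.55
eef_pos: [0.4524, 0.0696, 0.1944]
ee_rot: [-3.141, -0.0, 0.0]
force: [0.8, -0.3, -1.8]
width: 0.043
gripper_force: 25.0
[0.45290772 0.06950036 0.19434573] [-3.14133839e+00 -2.89325274e-04 -3.09777787e-04]
[np.float64(320.7021659297093), np.float64(178.72984484727425)] (array([320.2, 178.7]), 1190, ((320.5, 178.5), (37.0, 39.0), 90.0)) [0.453 0.071 0.006]
```

View pics/w8.png

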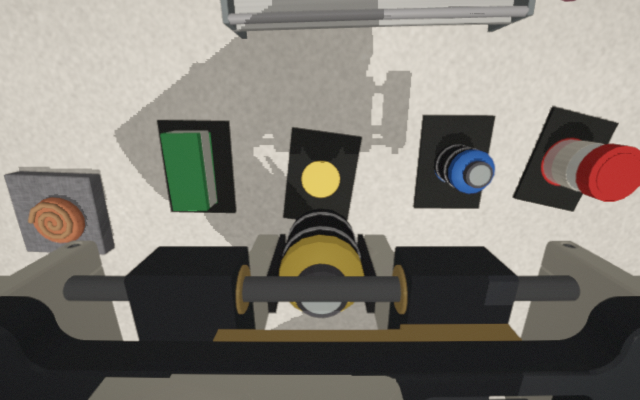

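The wrist view shows the yellow disc at (320,179), in line with the held lens. The other three objects stand on their pads and the fossil at (55,220) is in place. I lower the yellow lens.

```bash
python3 -m handwheel '[{"delta_pos":[0,0.04,-0.3],"dr":[0,0,0]},{"delta_pos":[0,0,-0.7],"dr":[0,0,0]},{"delta_pos":[0,0,-0.7],"dr":[0,0,0]},{"delta_pos":[0,0,-0.7],"dr":[0,0,0]},{"delta_pos":[0,0,-0.7],"dr":[0,0,0]},{"delta_pos":[0,0,-0.7],"dr":[0,0,0]},{"delta_pos":[0,0,-0.4],"dr":[0,0,0]},{"delta_pos":[0,0,-0.3],"dr":[0,0,0]},{"delta_pos":[0,0,-0.3],"dr":[0,0,0]},{"delta_pos":[0,0,-0.1],"dr":[0,0,0]}]'; python3 -m handwheel '[{"delta_pos":[0,0,-0.1],"dr":[0,0,0]},{"delta_pos":[0,0,-0.1],"dr":[0,0,0]},{"delta_pos":[0,0,0],"dr":[0,0,0]},{"delta_pos":[0,0,0],"dr":[0,0,0]}]'
```

```text
t: 29.6
eef_pos: [0.4529, 0.0703, 0.0463]
ee_rot: [3.141, 0.001, -0.001]
force: [-0.4, 0.9, -1.5]
width: 0.0428
gripper_force: 25.0
t: 30.0
eef_pos: [0.4533, 0.0708, 0.0415]
ee_rot: [-3.141, -0.001, -0.001]
force: [-0.7, 0.4, -1.9]
width: 0.043
gripper_force: 25.0
```

Next I touch down, release, rise and back off so I can check all the placements.

```bash
python3 -m handwheel '[{"delta_pos":[0,0,-0.03],"dr":[0,0,0]},{"delta_pos":[0,0,-0.02],"dr":[0,0,0]},{"delta_pos":[0,0,0],"dr":[0,0,0]}]'; python3 -m handwheel '[{"delta_pos":[0,0,0],"dr":[0,0,0]},{"delta_pos":[0,0,0],"dr":[0,0,0]},{"delta_pos":[0,0,0],"dr":[0,0,0]},{"delta_pos":[0,0,0],"dr":[0,0,0]},{"delta_pos":[0,0,0.3],"dr":[0,0,0]},{"delta_pos":[0,0,0.9],"dr":[0,0,0]},{"delta_pos":[0,0,0.9],"dr":[0,0,0]},{"delta_pos":[0,0,0.9],"dr":[0,0,0]},{"delta_pos":[0,0,0.9],"dr":[0,0,0]},{"delta_pos":[0,0,0.9],"dr":[0,0,0]}]' -0.4; python3 -m handwheel '[{"delta_pos":[0,-0.6,0.9],"dr":[0,0,0]},{"delta_pos":[0,-0.6,0.9],"dr":[0,0,0]},{"delta_pos":[0,-0.6,0.9],"dr":[0,0,0]},{"delta_pos":[0,-0.6,0.9],"dr":[0,0,0]},{"delta_pos":[0,0,0],"dr":[0,0,0]},{"delta_pos":[0,0,0],"dr":[0,0,0]}]'
python3 - <<'E'
from h import *
c=calibration('wrist');f=save('wrist','w9.png');s=get_state();print(s['eef_pos'])
for n,p,r,z in [('Y',(.453,.071),.013,.066),('B',(.471,-.0825),.013,.066),('J',(.474,-.214),.028,.07)]:
    pts=np.array([proj('wrist',(p[0]+r*np.cos(a),p[1]+r*np.sin(a),z),c) for a in np.arange(0,6.3,.1)]);print(n,'nose/lid expected',pts.min(0).round(),pts.max(0).round())
    cv2.polylines(f,[pts.round().astype(int)],True,(255,0,255),1)
g=np.array([proj('wrist',(.466+a,.214+b,.038),c) for a,b in [(.042,.019),(.042,-.019),(-.042,-.019),(-.042,.019)]]);cv2.polylines(f,[g.round().astype(int)],True,(255,0,255),1)
cv2.imwrite('pics/w9m.png',cv2.resize(f[80:380,:,::-1],(800,375)))
E
```

```text
t: 30.3
eef_pos: [0.4535, 0.0709, 0.0409]
ee_rot: [-3.141, -0.001, -0.0]
force: [-5.0, 0.2, 12.0]
width: 0.0426
gripper_force: 25.0
t: 31.3
eef_pos: [0.4529, 0.0705, 0.1856]
ee_rot: [-3.141, -0.0, -0.001]
force: [0.6, 0.3, -0.3]
width: 0.0613
gripper_force: 0.0
t: 31.9
eef_pos: [0.453, -0.0016, 0.2925]
ee_rot: [-3.141, -0.001, -0.002]
force: [-0.4, 0.1, -0.2]
width: 0.0614
gripper_force: 0.0
[ 0.45268272 -0.00141138  0.29163111]
Y nose/lid expected [256. 162.] [276. 182.]
B nose/lid expected [374. 148.] [395. 168.]
J nose/lid expected [466. 134.] [510. 178.]
```

View pics/w9m.png

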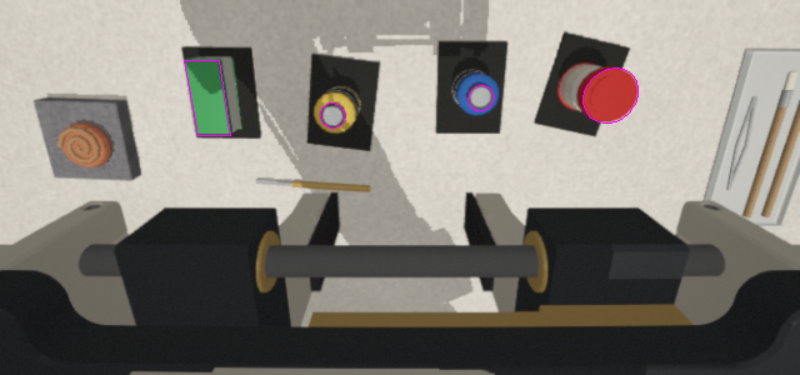

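The drawn outlines for the expected spots line up with the yellow nose (333,116), the blue nose (480,96), the jar lid (610,95) and the box lid (207,97). Everything is upright and centred to within a few millimetres, and the fossil at (83,145) is undisturbed. I'm handing in the job.

```bash
python3 -c "
from station import *
print(job_done())"
```

```text
the job is handed in; nothing more can be done
None
```

The job is handed in: in the last wrist-camera check, both lenses, the slide box and the jar stood upright and centred on their own pads within a few millimetres, and the fossil looked undisturbed (about 32 s of the 109 s used; no verdict came back).

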